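Park the ball on the tack-test ramp

TASK

Get the rolling-ball tack ramp ready for a run: with the closed fingertips gently push the metal ball up the sloped gutter and over the crest, so that it settles against the upper stop and does not roll back. Then push the bolt's round knob fully home, so that its pin crosses the gutter behind the ball. Only push: do not pinch the ball or lift it out of the gutter, and leave the other things on the bench where they are.

Things in the scene. Friction and masses are not known exactly. Their poses are not given: they have to be found in the camera images.
- ramp: Tack ramp fixed to the bench: grey base plate 110 x 300 x 8 mm with a bare aluminium V gutter above it. Origin on the bench top, under the gutter's middle (base plate centred at x -15 mm). z up; y along the gutter, uphill; x across it, away from the knob. Turned within 0.4 rad of y = robot's left. Sizes called ramp-frame below are in this frame, in mm.
- gutter: Long run of the gutter: open 90 degree V, sloping 9 degrees. Origin on its bottom line at the crest (ramp-frame x 0, y 60, z 52); y uphill along the slope, z square to it. The bottom line ends at ramp-frame y -145, z 19.5. Edges at x +-21, 21 mm above the bottom line. A ball in the run has its centre 35.4 mm above that line. Beyond the crest the V dips 12 degrees to the stop.
- lip (a point): Middle of the top edge of the low end's lip plate, 46 mm wide, 5 mm thick, that keeps the ball from rolling off: ramp-frame x 0, y -142, z 48, i.e. 12 mm below the ball's centre. The space behind and above it is free for fingers.
- stop (a point): Middle of the top edge of the upper stop's face (towards the ball): ramp-frame x 0, y 115, z 105. An upright plate 50 mm wide, 6 mm thick.
- guide (a point): Middle of the top of the bolt's guide block, 22 mm (x) by 24 mm (y), standing beside the gutter: ramp-frame x -51, y 57, z 94.
- ball: Plain polished metal ball, diameter 50 mm, about 0.25 kg, slippery (friction about 0.2). Origin: its centre. Axes turn as it rolls. Starts at rest at the gutter's low end against the lip (ramp-frame x 0, y -118, z 60) and rolls back there if let go before the crest; past the crest it rolls down into the dip by itself.
- pocket (a point): Where the ball's centre lies when it rests in the dip against the upper stop: ramp-frame x 0, y 90, z 82. Axes as the ramp's.
- bolt_knob (a point): Centre of the outer flat face of the bolt's round black knob, 28 mm in diameter, 8 mm thick; moves with the bolt. Ramp-frame x = -122 + bolt travel, y 57, z 82. Pushed in the ramp's +x. A steel pin 10 mm thick runs from the knob through the guide block. Beside the knob the bench is free.
- bolt (a joint): Slide bolt travel in m: 0 = drawn back (pin clear of the gutter), 0.05 = fully home (hard stop; pin across the gutter 3 mm behind the parked ball). Starts at 0 to 0.006. Slides at about 2 N, no spring, stays where left. If pushed home first the pin blocks the ball's way.
- tape_roll: Bystander: roll of tan masking tape lying flat, 104 mm across, 25 mm high, origin under its centre, in front of the ramp to the robot's right.
- timer: Bystander: white bench timer lying on its back, 62 x 68 x 19 mm, origin under its centre.
- marker: Bystander: marker pen lying down, 135 mm long, 17 mm thick, beside the far side of the ramp.
- bottle: Bystander: round glass bottle with screw cap, 56 mm across, 103 mm high, left of the ramp.
- sample_pot: Bystander: clear sample pot lying on its side, 72 x 76 x 72 mm, left of the ramp.
- dish: Bystander: clear round petri dish, 62 mm across, 15 mm high, to the right beyond the ramp's low end.
Mind the look-alikes: they are no part of the job. There is more than one size of the ball; the job needs the smallest.

How it is judged:
By the outcome, as a careful person would: the job done as asked, in the order asked, and still so for the second after the job is handed in, with the robot touching nothing.
It also fails if it takes over 48 s, if anything falls off the work surface, if the arm or the gripper's body presses on something with over 40 N, if the wrist force passes 120 N, or if a joint passes its speed limit or range.

ROBOT

A 6-joint arm with a two-finger parallel gripper is mounted at the origin on a cart in front of the work surface, level with it; the furniture and walls round the work are solid. World frame = base frame: x ahead of the robot, y to its left, z up, the work surface at z = 0. Lengths are in m, angles in rad, forces in N, time in s.
With the tool pointing down it reaches from about 0.25 to 0.775 m from the base axis. Payload 8.9 kg.
Tool frame: the origin (TCP) lies midway between the tips of the shut fingers; the grasp point (between the pads) lies 19 mm behind it; y points along the fingers, x is the direction in which the jaws open and shut, and the axes are right-handed (so a half turn about y gives the same grasp; the last joint's range is limited). The gripper opens to 85 mm and grips with 20 to 120 N. Pads are 22 mm wide; open, the fingers measure 114 mm over their backs; the gripper's body (76 mm by 85 mm) begins 54 mm behind the grasp point. The pads swing forward as they close: fully open they stand 13 mm farther back than shut.
Start: joints at [-1.485, 0.291, -0.153, 1.127, 0, 1.431], TCP at [0.117, -0.512, 0.231] pointing down, gripper open.
Joint ranges: [-2.52, 2.52], [-0.91, 1.74], [-1.3, 1.37], [-1.96, 2.02], [-1.52, 1.47], [-3.14, 3.14]. Speed limits (rad/s): [2.22, 2.22, 2.79, 3.14, 3.14, 3.14].

INTERFACE

Orientations are given as a unit quaternion [w, x, y, z].
In Python, from bench import observe, camera, camera_info, close_job gives the robot as it stands.
- The arm moves only by the tool step_arm, never from a script. Its argument "steps" is a list of rows, each an object of numbers: "tx", "ty", "tz": the shift along the tool's x, y, z in units of 25 mm (1.0 is 25 mm); "twist": the turn about the tool's y in units of 5 degrees (1.0 is 5 degrees); "gripper": the closure, from 0 (fully open) to 1 (shut). In form: [{"tx": .., "ty": .., "tz": .., "twist": .., "gripper": ..}, ...]. A call has exactly 10 rows; each row is the pose to reach, as a shift and turn from the pose commanded when the call began, along the tool's axes at that moment; what a row does not reach only later rows make up. A row lasts 1/10 s, in which the tool goes at most 50 mm and 8.59 degrees, less where a joint would pass 70% of its speed; a pose out of reach is approached as far as the arm can. A call with a gripper value outside its range is refused whole. The fingers move at their own pace and stop on an object; "squeeze" is the grip in N (left out, the last holds). Time passes only in rows, so rows that repeat a pose let the fingers close, or fill a call up. It gives the time, the measured TCP pose, the force and the opening at its end, in the units of the state.
- observe(): the state, without advancing time (a new reading comes with each control period).
- camera(name): name is "scene" or "top" or "wrist"; returns (picture, depth): 420x560x3 uint8, blue, green, red; 420x560 float32, m along the optical axis (not along the pixel's ray), 0 where there is no reading.
- camera_info(name): a dict with "K" (3x3 intrinsics, pixels), "k1" (the pictures are not rectified: a ray, as slopes to the right and down, at radius r is drawn at 1 + k1 r^2 times it, then the intrinsics apply), "pose" (4x4, takes a point from camera to world coordinates). Camera axes: x right, y up, looking along -z (the intrinsics and any distortion apply to the point x, -y, -z); pixel columns grow to the right and rows downward; lengths in m; the calibration is good to about 2 mm. A picture is of the moment at which its call begins: read the wrist's pose just before it. camera_info takes no time and is no camera call; for the wrist camera it gives the pose at the moment of the call.
- close_job(): hands the job in, once; it reports no verdict.
The state is a dict: "t": time; "joints": joint angles; "qvel": joint speeds; "joint_torque": joint torques, N m; "ee_pos": TCP position; "eef_rot": TCP orientation; "wrist_force": force on the tool from outside, world axes, zero at the start; "wrist_torque": the same for the moment, N m; "finger_gap": opening from 0.0 (shut) to 1.0 (fully open).
Only numpy, scipy, OpenCV 4.12 (cv2) and the standard library are available. Lean on these libraries where they do the work, as an engineer would, in place of code of your own. Each camera call takes 0.05 s, during which the arm holds its last target.

## Working session

There is one attempt and no reset: what is moved stays moved. The work goes in short steps, Python scripts to look and compute and a tool call to move; the robot and the scene stay as the last step left them, time stands still between calls to the robot, and variables do not carry over. Pictures are saved under pics/ and viewed, and the job is handed in when it is done.

Besides the shell and the picture viewer there is one more tool, called after "Request:" as name([rows], argument=value, ...), one row to a line, values as JSON. step_arm: Moves the arm, as the interface text tells. Its arguments: {"type":"object","properties":{"steps":{"type":"array","items":{"type":"object","properties":{"tx":{"type":"number"},"ty":{"type":"number"},"tz":{"type":"number"},"twist":{"type":"number"},"gripper":{"type":"number"}}}},"squeeze":{"type":"number"}},"required":["steps"]}

```bash
mkdir -p pics; ls; python3 - <<'E'
from bench import *
import cv2,numpy as np
s=observe();print(s)
for n in("scene","top"):
    p,d=camera(n);cv2.imwrite(f"pics/{n}0.png",p);np.savez(f"pics/{n}0.npz",p=p,d=d);i=camera_info(n);print(n,i)
E
```

```text
pics
{'t': 0.0, 'joints': array([-1.48527829e+00,  2.91295308e-01, -1.54120643e-01,  1.12672333e+00,
        4.70241594e-05,  1.43151582e+00]), 'qvel': array([ 0.00108942,  0.00356422,  0.00036066, -0.00112307, -0.00018709,
       -0.00103026]), 'joint_torque': array([ 1.74258171e-04, -5.37134957e+01,  3.31372368e+01,  1.59360375e-02,
       -1.63975169e-04, -8.17037318e-06]), 'ee_pos': array([ 0.11701805, -0.51133616,  0.23072663]), 'eef_rot': array([ 0.55328225, -0.55257009,  0.44107799, -0.44044893]), 'wrist_force': array([ 0.83499812, -0.09685717,  0.61630097]), 'wrist_torque': array([ 0.03151112, -0.06032128,  0.0361006 ]), 'finger_gap': 1.0017057778869705}
scene {'K': array([[465.10497116,   0.        , 276.48087554],
       [  0.        , 465.10497116, 208.55411384],
       [  0.        ,   0.        ,   1.        ]]), 'k1': -0.14553591171124367, 'pose': array([[-0.27508677, -0.79667092,  0.53818465,  1.24993643],
       [ 0.96132276, -0.23586194,  0.1422241 ,  0.236089  ],
       [ 0.01363147,  0.55649312,  0.83074039,  1.21608414],
       [ 0.        ,  0.        ,  0.        ,  1.        ]])}
top {'K': array([[407.61830272,   0.        , 277.0705222 ],
       [  0.        , 407.61830272, 210.46118632],
       [  0.        ,   0.        ,   1.        ]]), 'k1': -0.10491046896648508, 'pose': array([[ 0.0011072 ,  0.99631341, -0.08578089,  0.43827445],
       [-0.99973289,  0.00308308,  0.02290494,  0.07276762],
       [ 0.02308497,  0.08573262,  0.9960507 ,  1.05567129],
       [ 0.        ,  0.        ,  0.        ,  1.        ]])}
```

View pics/scene0.png

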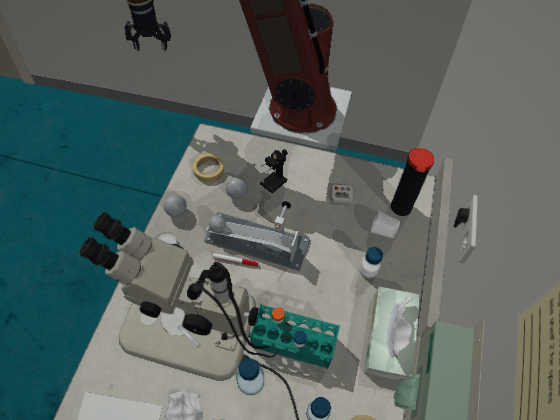

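View pics/top0.png

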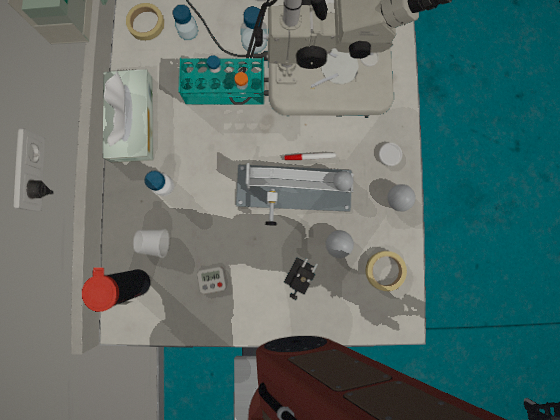

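The scene picture shows the ramp at about (257,240). In the top picture there are three balls: (343,181) in the gutter's low end, (340,243) on the bench, and (401,197) on the bench. The first fits because it's the smallest and sits against the lip. I'll enlarge it and measure.

```bash
cat > h.py <<'E'
import numpy as np,cv2
from bench import *
def und(i,uv):
    K=i["K"];k=i["k1"];uv=np.atleast_2d(np.asarray(uv,float))
    return cv2.undistortPoints(uv.reshape(-1,1,2),K,np.array([k,0,0,0,0.])).reshape(-1,2)
def deproj(i,uv,z):
    n=und(i,uv);z=np.asarray(z).reshape(-1,1)
    c=np.hstack([n*z,z])*[1,-1,-1]
    return c@i["pose"][:3,:3].T+i["pose"][:3,3]
def proj(i,P):
    P=np.atleast_2d(P);c=(P-i["pose"][:3,3])@i["pose"][:3,:3]*[1,-1,-1]
    K=i["K"];return cv2.projectPoints(c,np.zeros(3),np.zeros(3),K,np.array([i["k1"],0,0,0,0.]))[0].reshape(-1,2)
def cloud(i,d):
    v,u=np.nonzero(d>0);return deproj(i,np.c_[u,v],d[v,u]),u,v
E
python3 - <<'E'
from h import *
D=np.load("pics/top0.npz");p,d=D["p"],D["d"]
c=p[140:265,215:425];c=cv2.resize(c,None,fx=3.8,fy=3.8,interpolation=cv2.INTER_CUBIC);cv2.imwrite("pics/crop.png",c)
D=np.load("pics/scene0.npz");p,d=D["p"],D["d"]
c=p[180:280,150:320];c=cv2.resize(c,None,fx=4.6,fy=4.6,interpolation=cv2.INTER_CUBIC);cv2.imwrite("pics/crop2.png",c)
for n in("top","scene"):
    i=camera_info(n);D=np.load(f"pics/{n}0.npz");P,u,v=cloud(i,D["d"])
    m=(P[:,0]>.2)&(P[:,0]<.75)&(abs(P[:,1])<.4)
    P=P[m]; print(n,m.sum(),"bench z",np.median(P[abs(P[:,2])<.01,2]))
    np.save(f"pics/{n}cloud.npy",P)
i=camera_info("top");D=np.load("pics/top0.npz")
for uv in [(343,180),(340,243),(401,197),(271,223),(272,197),(249,175),(238,164),(351,166),(350,208),(237,206)]:
    print(uv,deproj(i,[uv],[D["d"][uv[1],uv[0]]]).round(4))
E
```

```text
top 72614 bench z -0.0013406059539220472
scene 40057 bench z -0.000658960245853879
(343, 180) [[ 0.5966 -0.1094  0.0843]]
(340, 243) [[ 0.4444 -0.1029  0.0691]]
(401, 197) [[ 0.5579 -0.2578  0.0674]]
(271, 223) [[0.4913 0.065  0.0953]]
(272, 197) [[0.5537 0.0627 0.0891]]
(249, 175) [[0.6077 0.1182 0.0833]]
(238, 164) [[ 0.6515  0.1513 -0.0007]]
(351, 166) [[ 0.6478 -0.147   0.001 ]]
(350, 208) [[ 0.5358 -0.1416  0.0053]]
(237, 206) [[ 0.5406  0.1528 -0.0013]]
```

View pics/crop.png

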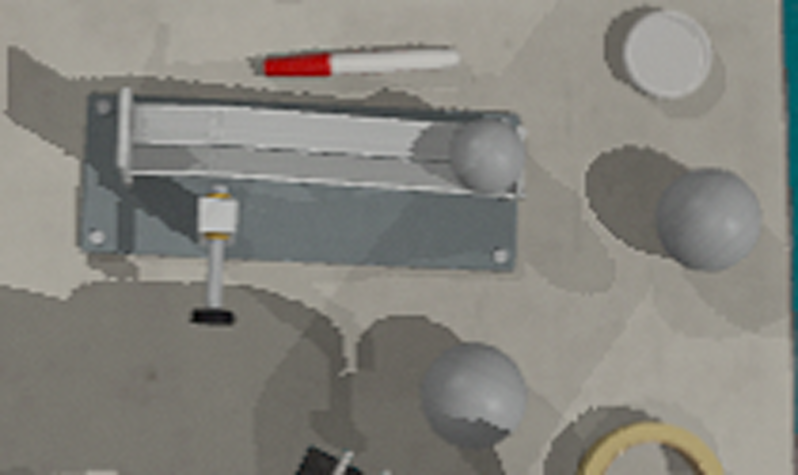

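View pics/crop2.png

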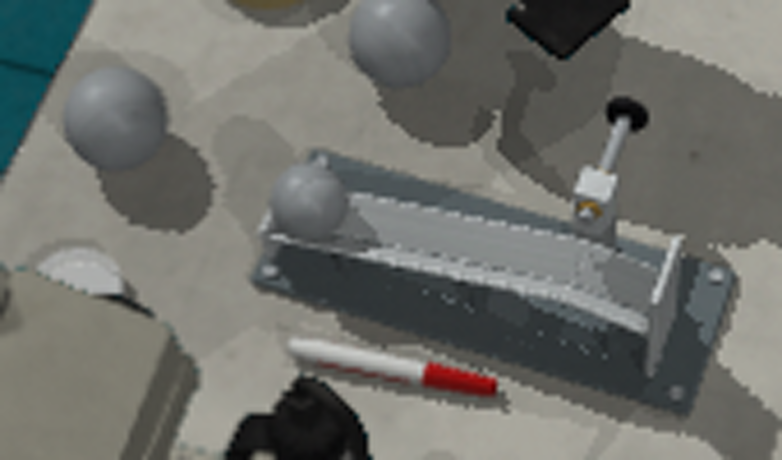

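```bash
cat >> h.py <<'E'
def toW(q,P):
    P=np.atleast_2d(P)/1000.;c,s=np.cos(q[2]),np.sin(q[2])
    return np.c_[q[0]+c*P[:,0]-s*P[:,1],q[1]+s*P[:,0]+c*P[:,1],P[:,2]]
E
python3 - <<'E'
from h import *
from scipy.optimize import least_squares
M={"top":(3.8,(215,140),[((40,150,8),(90,92)),((40,-150,8),(522,112)),((-70,-150,8),(515,271)),((-70,150,8),(79,251)),((0,-118,60),(487,156)),((-51,57,94),(217,214)),((-122,57,82),(213,322))]),
"scene":(4.6,(150,180),[((-70,-150,8),(316,150)),((-70,150,8),(739,275)),((40,150,8),(690,413)),((40,-150,8),(253,287)),((0,-118,60),(309,204)),((-51,57,94),(598,183))])}
I={n:camera_info(n) for n in M}
def res(q,names):
    r=[]
    for n in names:
        s,o,L=M[n];W=toW(q,[l[0] for l in L]);px=(np.array([l[1] for l in L])+.5)/s-.5+o
        r.append((proj(I[n],W)-px))
    return np.vstack(r)
for names in(["top"],["scene"],["top","scene"]):
    f=least_squares(lambda q:res(q,names).ravel(),[.6,0,0.05],loss="soft_l1")
    print(names,f.x.round(4));print(res(f.x,names).round(1).tolist())
q=f.x
for k,P in dict(ball=(0,-118,60),lip=(0,-142,48),stop=(0,115,105),pocket=(0,90,82),knob=(-122,57,82),crest=(0,60,52)).items(): print(k,toW(q,P).round(4))
# sphere fit to depth
for n in("top","scene"):
    P=np.load(f"pics/{n}cloud.npy");b=toW(q,(0,-118,60))[0]
    S=P[(np.linalg.norm(P-b,axis=1)<.032)&(P[:,2]>.062)]
    g=least_squares(lambda c:np.linalg.norm(S-c,axis=1)-.025,b,loss="soft_l1",f_scale=.002);print(n,"sphere",g.x.round(4),len(S))
    for nm,rp in(("stop",(0,115,105)),("guide",(-51,57,94))):
        w=toW(q,rp)[0];S=P[(np.linalg.norm(P[:,:2]-w[:2],axis=1)<.02)&(abs(P[:,2]-w[2])<.012)];print(nm,len(S),S.mean(0).round(4),np.median(S,0).round(4),w.round(4))
E
```

```text
['top'] [ 0.6045  0.0037 -0.0446]
[[-0.7, -0.4], [-0.0, 0.1], [0.6, -0.0], [-0.2, -0.3], [0.3, -0.2], [0.2, -0.2], [-0.2, 1.5]]
['scene'] [ 0.6074  0.0047 -0.0363]
[[-0.6, -0.1], [0.2, -0.8], [0.5, 0.6], [-0.7, -0.8], [0.4, 0.2], [0.0, 0.7]]
['top', 'scene'] [ 0.6053  0.004  -0.0425]
[[-0.9, -0.6], [-0.2, -0.3], [0.6, -0.5], [-0.2, -0.5], [0.2, -0.6], [0.1, -0.5], [-0.2, 1.2], [-0.4, -0.9], [0.2, -1.1], [0.2, 0.1], [-0.7, -1.7], [0.5, -0.6], [0.0, 0.2]]
ball [[ 0.6003 -0.1139  0.06  ]]
lip [[ 0.5993 -0.1379  0.048 ]]
stop [[0.6102 0.1189 0.105 ]]
pocket [[0.6091 0.0939 0.082 ]]
knob [[0.4859 0.0661 0.082 ]]
crest [[0.6079 0.0639 0.052 ]]
top sphere [ 0.5993 -0.1127  0.0581] 305
stop 42 [0.6101 0.1208 0.1031] [0.6102 0.1199 0.1034] [0.6102 0.1189 0.105 ]
guide 125 [0.5551 0.0618 0.0907] [0.5556 0.0626 0.0917] [0.5568 0.0631 0.094 ]
scene sphere [ 0.6009 -0.1163  0.0587] 197
stop 32 [0.6108 0.121  0.1033] [0.6109 0.1213 0.1034] [0.6102 0.1189 0.105 ]
guide 84 [0.5595 0.0621 0.0907] [0.5602 0.0624 0.0911] [0.5568 0.0631 0.094 ]
```

```bash
cat >> h.py <<'E'
from scipy.spatial.transform import Rotation as Ro
Q=np.array([.6053,.0040,-.0425])
def R():
    w=observe()["eef_rot"];return Ro.from_quat([w[1],w[2],w[3],w[0]]).as_matrix()
def plan(*W,twist=0):
    """units of tx ty tz from the present measured pose to world points"""
    s=observe();r=R()
    for w in W: print("world",np.round(w,4),"units",((np.array(w)-s["ee_pos"])@r/.025).round(2))
E
python3 - <<'E'
from h import *
print(R().round(3))
plan([.597,-.19,.20],[.597,-.175,.056])
E
```

```text
[[ 0.223 -0.     0.975]
 [-0.975  0.001  0.223]
 [-0.001 -1.     0.   ]]
world [ 0.597 -0.19   0.2  ] units [-8.25  1.24 21.58]
world [ 0.597 -0.175  0.056] units [-8.83  7.   21.72]
```

```bash
python3 - <<'E'
from h import *
for n in("top","scene"):
    i=camera_info(n);D=np.load(f"pics/{n}0.npz");P,u,v=cloud(i,D["d"])
    m=(P[:,2]>.11)&(P[:,0]>.3)&(P[:,0]<.95)&(abs(P[:,1])<.45);P=P[m]
    H,a,b=np.histogram2d(P[:,0],P[:,1],bins=[np.arange(.3,.96,.05),np.arange(-.45,.46,.1)])
    print(n,b.round(2));
    for k in range(len(H)):print(a[k].round(2),H[k].astype(int))
E
```

```text
top [-0.45 -0.35 -0.25 -0.15 -0.05  0.05  0.15  0.25  0.35  0.45]
0.3 [  0   0   0   0 166   0   0   0 958]
0.35 [  0   0   0   0 283   0   0   0 767]
0.4 [ 0  0  0  0 11  0  0  0  0]
0.45 [0 0 0 0 0 0 0 0 0]
0.5 [0 0 0 0 0 0 0 0 0]
0.55 [0 0 0 0 0 0 0 0 0]
0.6 [0 0 0 0 0 0 0 0 0]
0.65 [0 0 0 0 0 0 0 0 0]
0.7 [0 0 0 0 0 0 0 0 3]
0.75 [ 0  0  0  0  0  0  0  0 19]
0.8 [   0    0  527 1491  577  124   16    0   11]
0.85 [   0    0  597 1509 2020  669  143    0    6]
0.9 [  0   0   0 172 467 379   0   0   0]
scene [-0.45 -0.35 -0.25 -0.15 -0.05  0.05  0.15  0.25  0.35  0.45]
0.3 [  0   0   0   0  69   0   0   0 267]
0.35 [  0   0   0   0 190   0   0   0 837]
0.4 [0 0 0 0 4 0 0 0 0]
0.45 [0 0 0 0 0 0 0 0 0]
0.5 [0 0 0 0 0 0 0 0 0]
0.55 [0 0 0 0 0 0 0 0 0]
0.6 [0 0 0 0 0 2 0 0 0]
0.65 [0 0 0 0 0 0 0 0 0]
0.7 [0 0 0 0 0 0 0 0 3]
0.75 [ 0  0  0  0  0  0  0  0 24]
0.8 [  0   0   7 168  35 106  11   0   4]
0.85 [   0    0 1081 1309  210  374  140    0   31]
0.9 [   0    0  910 1523 1927  706    0    0    0]
```

Request:
step_arm([
  {"tx": -0.8,"ty": 0,"tz": 1.9,"twist": -1.5,"gripper": 1},
  {"tx": -1.5,"ty": 0,"tz": 3.7,"twist": -3,"gripper": 1},
  {"tx": -2.2,"ty": 0,"tz": 5.5,"twist": -4.5,"gripper": 1},
  {"tx": -2.8,"ty": 0,"tz": 7.3,"twist": -6,"gripper": 1},
  {"tx": -3.5,"ty": 0,"tz": 9.1,"twist": -7.5,"gripper": 1},
  {"tx": -4.2,"ty": 0,"tz": 11,"twist": -9,"gripper": 1},
  {"tx": -4.9,"ty": 0,"tz": 12.8,"twist": -10.5,"gripper": 1},
  {"tx": -5.6,"ty": 0,"tz": 14.6,"twist": -12,"gripper": 1},
  {"tx": -6.3,"ty": 0,"tz": 16.4,"twist": -13.5,"gripper": 1},
  {"tx": -7,"ty": 0,"tz": 18.2,"twist": -14.9,"gripper": 1},
])

```text
t: 1.1
ee_pos: [0.5229, -0.2382, 0.2311]
eef_rot: [0.707, -0.707, 0.014, -0.014]
wrist_force: [0.3, -0.7, 0.1]
finger_gap: 0.002
```

```bash
python3 - <<'E'
from h import *
print(R().round(3),observe()["joints"].round(2)); plan(toW(Q,(0,-180,120))[0],toW(Q,(0,-180,58))[0])
for n in("top","scene"):
    i=camera_info(n);D=np.load(f"pics/{n}0.npz");P,u,v=cloud(i,D["d"])
    m=(P[:,2]>.06)&(P[:,0]>.3)&(P[:,0]<.46)&(abs(P[:,1])<.07);P=P[m];print(P.max(0),P.min(0))
E
```

```text
[[ 0.999 -0.     0.04 ]
 [-0.04   0.     0.999]
 [-0.    -1.     0.   ]] [-0.55  0.39 -0.02  1.17 -0.    1.06]
world [ 0.5977 -0.1758  0.12  ] units [2.89 4.44 2.61]
world [ 0.5977 -0.1758  0.058 ] units [2.89 6.92 2.61]
[0.40953516 0.0217168  0.15934786] [ 0.31611625 -0.03875329  0.10335848]
[0.40908588 0.02144973 0.15535285] [ 0.31823522 -0.04219297  0.0601665 ]
```

Request:
step_arm([
  {"tx": 0.8,"ty": 0,"tz": 0.7,"twist": 0,"gripper": 1},
  {"tx": 1.6,"ty": 0.3,"tz": 1.4,"twist": 0,"gripper": 1},
  {"tx": 2.3,"ty": 0.8,"tz": 2.1,"twist": 0,"gripper": 1},
  {"tx": 2.9,"ty": 1.6,"tz": 2.5,"twist": 0,"gripper": 1},
  {"tx": 2.9,"ty": 2.6,"tz": 2.6,"twist": 0,"gripper": 1},
  {"tx": 2.9,"ty": 3.6,"tz": 2.6,"twist": 0,"gripper": 1},
  {"tx": 2.9,"ty": 4.6,"tz": 2.6,"twist": 0,"gripper": 1},
  {"tx": 2.9,"ty": 5.4,"tz": 2.6,"twist": 0,"gripper": 1},
  {"tx": 2.9,"ty": 5.6,"tz": 2.6,"twist": 0,"gripper": 1},
  {"tx": 2.9,"ty": 5.6,"tz": 2.6,"twist": 0,"gripper": 1},
])

```text
t: 2.1
ee_pos: [0.5964, -0.1779, 0.0906]
eef_rot: [0.707, -0.707, 0.017, -0.016]
wrist_force: [0.1, 0.2, 0.7]
finger_gap: -0.001
```

```bash
python3 - <<'E'
from h import *
s=observe();print(s["ee_pos"],s["wrist_force"])
i=camera_info("wrist");p,d=camera("wrist");cv2.imwrite("pics/w1.png",p)
p,d=camera("scene");cv2.imwrite("pics/s1.png",cv2.resize(p[150:300,120:340],None,fx=3.6,fy=3.6,interpolation=cv2.INTER_CUBIC))
plan(toW(Q,(0,-165,55))[0])
for P in [(0,-118,60),(0,-142,48),(0,115,105),(-122,57,82)]:print(P,proj(i,toW(Q,P)))
E
```

```text
[ 0.59636582 -0.17790189  0.09061339] [0.09817354 0.19642536 0.71714444]
world [ 0.5983 -0.1609  0.055 ] units [-0.    1.49  0.7 ]
(0, -118, 60) [[279.85477561 145.90983204]]
(0, -142, 48) [[279.86023693 182.09952545]]
(0, 115, 105) [[277.93374298 410.39503838]]
(-122, 57, 82) [[   9.81028025 -220.30035349]]
```

View pics/w1.png

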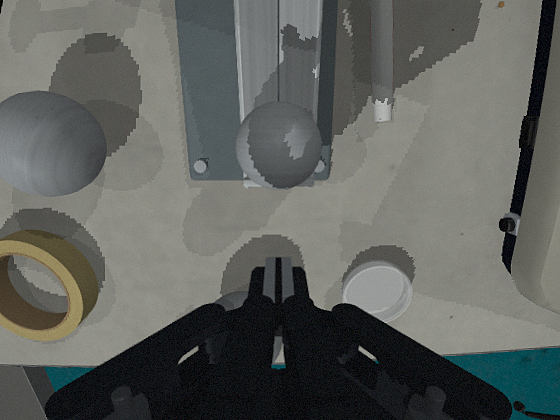

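View pics/s1.png

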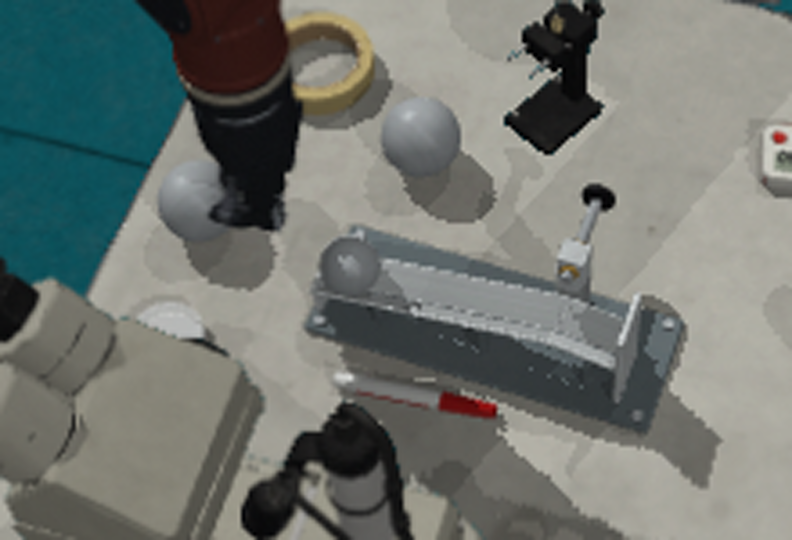

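The wrist picture shows the ball at (279,145), within 1 px of where the fit puts it, and the finger seam in line at column 279. The lip is at (270,183). I'll lower behind the ball and ease into contact.

Request:
step_arm([
  {"tx": 0,"ty": 0.5,"tz": 0,"twist": 0,"gripper": 1},
  {"tx": 0,"ty": 1.0,"tz": 0.1,"twist": 0,"gripper": 1},
  {"tx": 0,"ty": 1.4,"tz": 0.3,"twist": 0,"gripper": 1},
  {"tx": 0,"ty": 1.45,"tz": 0.5,"twist": 0,"gripper": 1},
  {"tx": 0,"ty": 1.45,"tz": 0.7,"twist": 0,"gripper": 1},
  {"tx": 0,"ty": 1.45,"tz": 0.8,"twist": 0,"gripper": 1},
  {"tx": 0,"ty": 1.45,"tz": 0.9,"twist": 0,"gripper": 1},
  {"tx": 0,"ty": 1.45,"tz": 1.0,"twist": 0,"gripper": 1},
  {"tx": 0,"ty": 1.45,"tz": 1.1,"twist": 0,"gripper": 1},
  {"tx": 0,"ty": 1.45,"tz": 1.1,"twist": 0,"gripper": 1},
])

```text
t: 3.2
ee_pos: [0.5983, -0.1504, 0.0552]
eef_rot: [-0.707, 0.707, -0.016, 0.016]
wrist_force: [-0.4, 0.6, -0.4]
finger_gap: 0.003
```

```bash
python3 - <<'E'
from h import *
s=observe();print(s["ee_pos"],s["wrist_force"])
p,d=camera("wrist");cv2.imwrite("pics/w2.png",p[60:400,100:460])
plan(toW(Q,(0,-60,65))[0],toW(Q,(0,18,81))[0],toW(Q,(0,30,82))[0])
E
```

```text
[ 0.5983168  -0.15044434  0.05523069] [-0.37306687  0.55149329 -0.44312961]
world [ 0.6028 -0.0559  0.065 ] units [ 0.01 -0.39  3.79]
world [0.6061 0.022  0.081 ] units [-0.   -1.03  6.91]
world [0.6066 0.034  0.082 ] units [-0.01 -1.07  7.39]
```

View pics/w2.png

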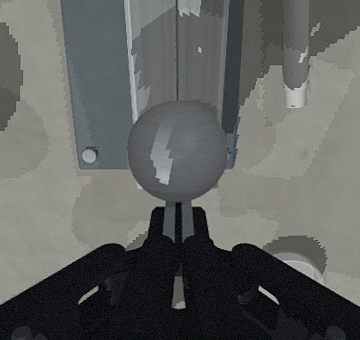

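The fingers are now just behind the ball, at crop (178,205), and centred on it. Next I'll push it up the slope.

Request:
step_arm([
  {"tx": 0,"ty": -0.02,"tz": 0.15,"twist": 0,"gripper": 1},
  {"tx": 0,"ty": -0.05,"tz": 0.35,"twist": 0,"gripper": 1},
  {"tx": 0,"ty": -0.1,"tz": 0.6,"twist": 0,"gripper": 1},
  {"tx": 0,"ty": -0.13,"tz": 0.85,"twist": 0,"gripper": 1},
  {"tx": 0,"ty": -0.17,"tz": 1.1,"twist": 0,"gripper": 1},
  {"tx": 0,"ty": -0.21,"tz": 1.35,"twist": 0,"gripper": 1},
  {"tx": 0,"ty": -0.25,"tz": 1.6,"twist": 0,"gripper": 1},
  {"tx": 0,"ty": -0.29,"tz": 1.85,"twist": 0,"gripper": 1},
  {"tx": 0,"ty": -0.33,"tz": 2.1,"twist": 0,"gripper": 1},
  {"tx": 0,"ty": -0.36,"tz": 2.3,"twist": 0,"gripper": 1},
])

```text
t: 4.25
ee_pos: [0.6009, -0.0926, 0.0641]
eef_rot: [0.707, -0.707, 0.016, -0.016]
wrist_force: [-0.1, -2.2, 0.8]
finger_gap: -0.002
```

```bash
python3 - <<'E'
from h import *
s=observe();print(s["ee_pos"],s["wrist_force"])
p,d=camera("wrist");cv2.imwrite("pics/w3.png",p[60:400,100:460])
plan(toW(Q,(0,18,82))[0],toW(Q,(0,30,82))[0])
E
```

```text
[ 0.60085441 -0.09263169  0.06413722] [-0.05568587 -2.15612434  0.76541216]
world [0.6061 0.022  0.082 ] units [ 0.   -0.71  4.56]
world [0.6066 0.034  0.082 ] units [ 0.   -0.71  5.04]
```

View pics/w3.png

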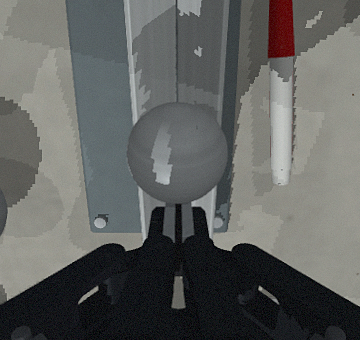

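The ball is rolling ahead of the fingers, centred at crop (178,152), with about 2 N of force. I'll keep pushing.

Request:
step_arm([
  {"tx": 0,"ty": -0.04,"tz": 0.25,"twist": 0,"gripper": 1},
  {"tx": 0,"ty": -0.08,"tz": 0.5,"twist": 0,"gripper": 1},
  {"tx": 0,"ty": -0.13,"tz": 0.8,"twist": 0,"gripper": 1},
  {"tx": 0,"ty": -0.17,"tz": 1.1,"twist": 0,"gripper": 1},
  {"tx": 0,"ty": -0.22,"tz": 1.4,"twist": 0,"gripper": 1},
  {"tx": 0,"ty": -0.27,"tz": 1.7,"twist": 0,"gripper": 1},
  {"tx": 0,"ty": -0.32,"tz": 2.0,"twist": 0,"gripper": 1},
  {"tx": 0,"ty": -0.36,"tz": 2.3,"twist": 0,"gripper": 1},
  {"tx": 0,"ty": -0.41,"tz": 2.6,"twist": 0,"gripper": 1},
  {"tx": 0,"ty": -0.46,"tz": 2.9,"twist": 0,"gripper": 1},
])

```text
t: 5.3
ee_pos: [0.6042, -0.0202, 0.0757]
eef_rot: [0.707, -0.707, 0.016, -0.016]
wrist_force: [-0.1, -2.1, 1.0]
finger_gap: -0.002
```

```bash
python3 - <<'E'
from h import *
s=observe();print(s["ee_pos"],s["wrist_force"],s["joints"].round(2))
plan(toW(Q,(0,18,82))[0],toW(Q,(0,30,82))[0])
E
```

```text
[ 0.60416584 -0.02017764  0.07565487] [-0.07196507 -2.05833564  0.96661762] [-0.15  0.56 -0.16  0.85  0.    1.46]
world [0.6061 0.022  0.082 ] units [-0.   -0.25  1.69]
world [0.6066 0.034  0.082 ] units [-0.   -0.25  2.17]
```

Request:
step_arm([
  {"tx": 0,"ty": -0.04,"tz": 0.25,"twist": 0,"gripper": 1},
  {"tx": 0,"ty": -0.08,"tz": 0.5,"twist": 0,"gripper": 1},
  {"tx": 0,"ty": -0.12,"tz": 0.75,"twist": 0,"gripper": 1},
  {"tx": 0,"ty": -0.16,"tz": 1.0,"twist": 0,"gripper": 1},
  {"tx": 0,"ty": -0.2,"tz": 1.25,"twist": 0,"gripper": 1},
  {"tx": 0,"ty": -0.24,"tz": 1.5,"twist": 0,"gripper": 1},
  {"tx": 0,"ty": -0.27,"tz": 1.7,"twist": 0,"gripper": 1},
  {"tx": 0,"ty": -0.28,"tz": 1.9,"twist": 0,"gripper": 1},
  {"tx": 0,"ty": -0.28,"tz": 2.05,"twist": 0,"gripper": 1},
  {"tx": 0,"ty": -0.28,"tz": 2.2,"twist": 0,"gripper": 1},
])

```text
t: 6.3
ee_pos: [0.6066, 0.0345, 0.0825]
eef_rot: [0.707, -0.707, 0.016, -0.016]
wrist_force: [0.2, 0.1, 0.2]
finger_gap: -0.0
```

```bash
python3 - <<'E'
from h import *
s=observe();print(s["ee_pos"],s["wrist_force"])
p,d=camera("wrist");cv2.imwrite("pics/w4.png",p)
p,d=camera("scene");cv2.imwrite("pics/s4.png",cv2.resize(p[150:300,120:340],None,fx=3.6,fy=3.6,interpolation=cv2.INTER_CUBIC))
E
```

```text
[0.60664173 0.03452709 0.08249639] [0.23539236 0.11832265 0.23312465]
```

View pics/w4.png

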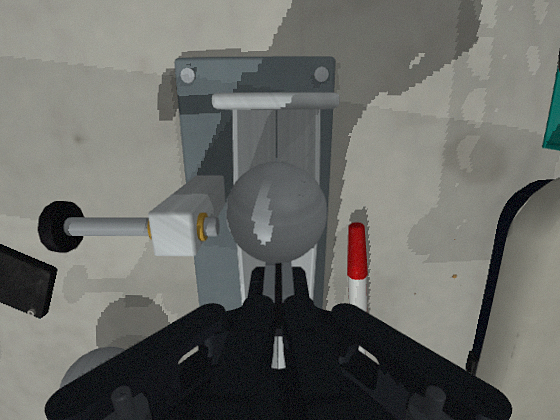

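View pics/s4.png

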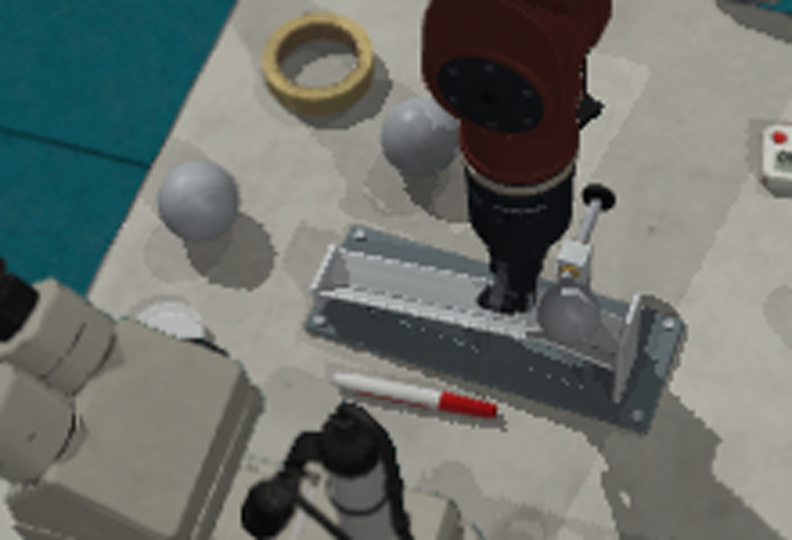

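Wrist: the ball is at (276,213), just past the fingers, and the force has dropped to about 0, so it's at or over the crest. I'll nudge a little farther and let it roll.

Request:
step_arm([
  {"tx": 0,"ty": 0,"tz": 0.1,"twist": 0,"gripper": 1},
  {"tx": 0,"ty": 0,"tz": 0.2,"twist": 0,"gripper": 1},
  {"tx": 0,"ty": 0,"tz": 0.3,"twist": 0,"gripper": 1},
  {"tx": 0,"ty": 0,"tz": 0.3,"twist": 0,"gripper": 1},
  {"tx": 0,"ty": 0,"tz": 0.3,"twist": 0,"gripper": 1},
  {"tx": 0,"ty": 0,"tz": 0.3,"twist": 0,"gripper": 1},
  {"tx": 0,"ty": 0,"tz": 0.3,"twist": 0,"gripper": 1},
  {"tx": 0,"ty": 0,"tz": 0.3,"twist": 0,"gripper": 1},
  {"tx": 0,"ty": 0,"tz": 0.3,"twist": 0,"gripper": 1},
  {"tx": 0,"ty": 0,"tz": 0.3,"twist": 0,"gripper": 1},
])

```text
t: 7.4
ee_pos: [0.607, 0.0416, 0.0826]
eef_rot: [0.707, -0.707, 0.016, -0.016]
wrist_force: [0.8, 1.0, 0.4]
finger_gap: 0.001
```

```bash
python3 - <<'E'
from h import *
s=observe();print(s["ee_pos"],s["wrist_force"])
i=camera_info("wrist");p,d=camera("wrist");cv2.imwrite("pics/w5.png",p)
print(proj(i,toW(Q,[(0,90,82),(0,66,87)])))
E
```

```text
[0.60703197 0.04158384 0.08255292] [0.83366291 1.01546967 0.42080802]
[[277.41622854 177.05898466]
 [277.60724223 226.55734953]]
```

View pics/w5.png

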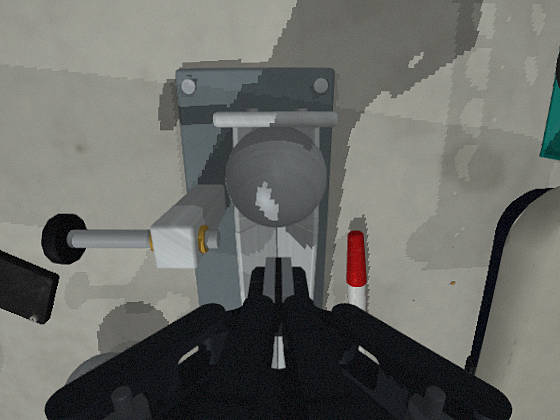

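Now the ball is at (276,177), which matches the predicted pocket pixel (277,177), against the stop. Next I'll lift clear and move to the knob.

```bash
python3 - <<'E'
from h import *
plan(toW(Q,(0,25,110))[0],toW(Q,(-150,60,150))[0],toW(Q,(-150,60,78))[0])
E
```

```text
world [0.6064 0.029  0.11  ] units [-0.   -1.1  -0.51]
world [0.458  0.0703 0.15  ] units [-6.01 -2.7   0.87]
world [0.458  0.0703 0.078 ] units [-6.01  0.18  0.87]
```

Request:
step_arm([
  {"tx": 0,"ty": -0.3,"tz": -0.4,"twist": 0,"gripper": 1},
  {"tx": 0,"ty": -1.2,"tz": -0.5,"twist": 0,"gripper": 1},
  {"tx": 0,"ty": -2.2,"tz": -0.5,"twist": 0,"gripper": 1},
  {"tx": -0.7,"ty": -2.8,"tz": -0.3,"twist": 0,"gripper": 1},
  {"tx": -1.9,"ty": -2.8,"tz": 0,"twist": 0,"gripper": 1},
  {"tx": -3.2,"ty": -2.8,"tz": 0.4,"twist": 0,"gripper": 1},
  {"tx": -4.5,"ty": -2.8,"tz": 0.8,"twist": 0,"gripper": 1},
  {"tx": -5.5,"ty": -2.8,"tz": 0.9,"twist": 0,"gripper": 1},
  {"tx": -6.0,"ty": -2.8,"tz": 0.9,"twist": 0,"gripper": 1},
  {"tx": -6.0,"ty": -2.8,"tz": 0.9,"twist": 0,"gripper": 1},
])

```text
t: 8.45
ee_pos: [0.4569, 0.0707, 0.1532]
eef_rot: [-0.707, 0.707, -0.016, 0.016]
wrist_force: [0.5, -0.1, 0.2]
finger_gap: 0.002
```

```bash
python3 - <<'E'
from h import *
s=observe();print(s["ee_pos"],s["wrist_force"])
i=camera_info("wrist");p,d=camera("wrist");cv2.imwrite("pics/w6.png",p)
p,d=camera("scene");cv2.imwrite("pics/s6.png",cv2.resize(p[150:300,120:340],None,fx=3.6,fy=3.6,interpolation=cv2.INTER_CUBIC))
print(proj(i,toW(Q,[(-122,57,82)])))
plan(toW(Q,(-150,60,78))[0])
E
```

```text
[0.45691903 0.07073326 0.15324184] [ 0.48752245 -0.12270334  0.20099594]
[[315.57620844 228.38355616]]
world [0.458  0.0703 0.078 ] units [-0.05  3.01 -0.01]
```

View pics/w6.png

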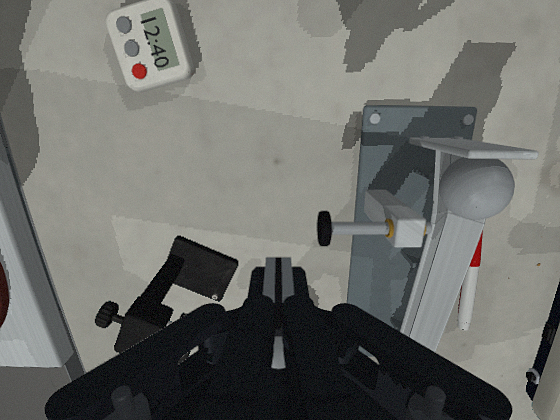

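View pics/s6.png

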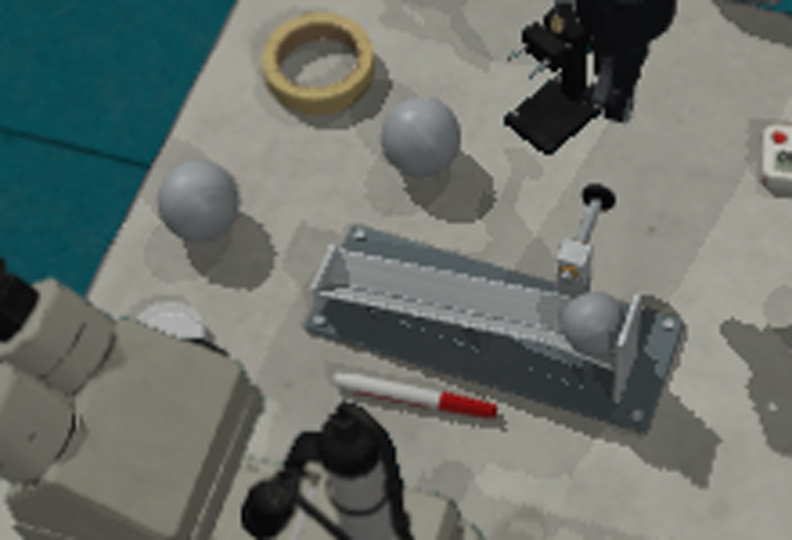

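The ball is still parked: wrist (478,188), scene crop (590,322). The knob is at wrist (324,228) with its outer face at column 317. I'll lower beside it, keeping clear of the small microscope.

Request:
step_arm([
  {"tx": 0,"ty": 0.5,"tz": 0.1,"twist": 0,"gripper": 1},
  {"tx": 0,"ty": 1.2,"tz": 0.1,"twist": 0,"gripper": 1},
  {"tx": 0,"ty": 1.9,"tz": 0.1,"twist": 0,"gripper": 1},
  {"tx": 0,"ty": 2.5,"tz": 0.1,"twist": 0,"gripper": 1},
  {"tx": 0,"ty": 2.9,"tz": 0.1,"twist": 0,"gripper": 1},
  {"tx": 0.1,"ty": 2.95,"tz": 0.1,"twist": 0,"gripper": 1},
  {"tx": 0.2,"ty": 2.95,"tz": 0.1,"twist": 0,"gripper": 1},
  {"tx": 0.4,"ty": 2.95,"tz": 0.1,"twist": 0,"gripper": 1},
  {"tx": 0.5,"ty": 2.95,"tz": 0.1,"twist": 0,"gripper": 1},
  {"tx": 0.5,"ty": 2.95,"tz": 0.1,"twist": 0,"gripper": 1},
])

```text
t: 9.55
ee_pos: [0.4718, 0.0728, 0.0793]
eef_rot: [0.707, -0.707, 0.016, -0.017]
wrist_force: [0.1, 0.1, -0.2]
finger_gap: -0.003
```

```bash
python3 - <<'E'
from h import *
s=observe();print(s["ee_pos"],s["wrist_force"])
p,d=camera("wrist");cv2.imwrite("pics/w7.png",p)
plan(toW(Q,(-72-14,62,80))[0])
E
```

```text
[0.4717717  0.07283374 0.07928176] [ 0.11301047  0.10569549 -0.23247677]
world [0.522  0.0696 0.08  ] units [ 2.03 -0.03 -0.04]
```

View pics/w7.png

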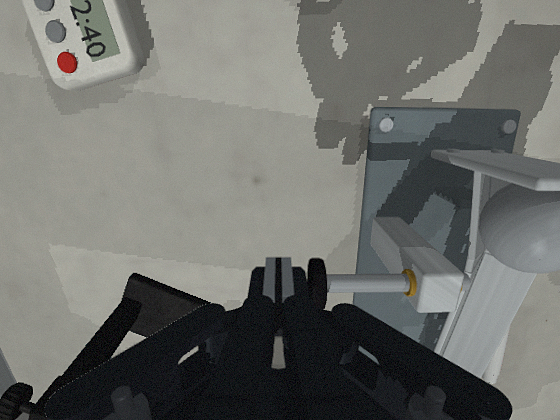

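The knob, at (318,285), is just to the right of the fingertips. I'll push it slowly.

Request:
step_arm([
  {"tx": 0.1,"ty": 0,"tz": -0.05,"twist": 0,"gripper": 1},
  {"tx": 0.2,"ty": 0,"tz": -0.05,"twist": 0,"gripper": 1},
  {"tx": 0.4,"ty": 0,"tz": -0.05,"twist": 0,"gripper": 1},
  {"tx": 0.6,"ty": 0,"tz": -0.05,"twist": 0,"gripper": 1},
  {"tx": 0.8,"ty": 0,"tz": -0.05,"twist": 0,"gripper": 1},
  {"tx": 1.0,"ty": 0,"tz": -0.05,"twist": 0,"gripper": 1},
  {"tx": 1.2,"ty": 0,"tz": -0.05,"twist": 0,"gripper": 1},
  {"tx": 1.4,"ty": 0,"tz": -0.05,"twist": 0,"gripper": 1},
  {"tx": 1.55,"ty": 0,"tz": -0.05,"twist": 0,"gripper": 1},
  {"tx": 1.6,"ty": 0,"tz": -0.05,"twist": 0,"gripper": 1},
])

```text
t: 10.6
ee_pos: [0.5112, 0.0698, 0.0787]
eef_rot: [0.707, -0.707, 0.016, -0.016]
wrist_force: [-2.8, -0.3, 1.5]
finger_gap: 0.001
```

```bash
python3 - <<'E'
from h import *
s=observe();print(s["ee_pos"],s["wrist_force"])
p,d=camera("wrist");cv2.imwrite("pics/w8.png",p)
plan(toW(Q,(-72-14,62,80))[0])
E
```

```text
[0.51117069 0.06980705 0.07874484] [-2.83238141 -0.32316817  1.54540498]
world [0.522  0.0696 0.08  ] units [ 0.43 -0.05  0.01]
```

View pics/w8.png

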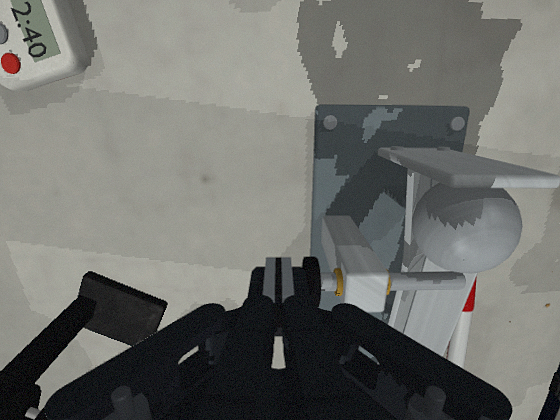

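The pin now crosses the gutter behind the ball, with its tip at (463,280). The knob still has about 10 mm to go.

Request:
step_arm([
  {"tx": 0.05,"ty": 0,"tz": 0,"twist": 0,"gripper": 1},
  {"tx": 0.1,"ty": 0,"tz": 0,"twist": 0,"gripper": 1},
  {"tx": 0.15,"ty": 0,"tz": 0,"twist": 0,"gripper": 1},
  {"tx": 0.2,"ty": 0,"tz": 0,"twist": 0,"gripper": 1},
  {"tx": 0.25,"ty": 0,"tz": 0,"twist": 0,"gripper": 1},
  {"tx": 0.3,"ty": 0,"tz": 0,"twist": 0,"gripper": 1},
  {"tx": 0.33,"ty": 0,"tz": 0,"twist": 0,"gripper": 1},
  {"tx": 0.36,"ty": 0,"tz": 0,"twist": 0,"gripper": 1},
  {"tx": 0.39,"ty": 0,"tz": 0,"twist": 0,"gripper": 1},
  {"tx": 0.42,"ty": 0,"tz": 0,"twist": 0,"gripper": 1},
])

```text
t: 11.65
ee_pos: [0.5213, 0.0693, 0.0788]
eef_rot: [0.707, -0.707, 0.016, -0.016]
wrist_force: [-2.5, 0.4, 1.0]
finger_gap: -0.001
```

Request:
step_arm([
  {"tx": 0.02,"ty": 0,"tz": 0,"twist": 0,"gripper": 1},
  {"tx": 0.04,"ty": 0,"tz": 0,"twist": 0,"gripper": 1},
  {"tx": 0.06,"ty": 0,"tz": 0,"twist": 0,"gripper": 1},
  {"tx": 0.08,"ty": 0,"tz": 0,"twist": 0,"gripper": 1},
  {"tx": 0.1,"ty": 0,"tz": 0,"twist": 0,"gripper": 1},
  {"tx": 0.1,"ty": 0,"tz": 0,"twist": 0,"gripper": 1},
  {"tx": 0.1,"ty": 0,"tz": 0,"twist": 0,"gripper": 1},
  {"tx": 0.1,"ty": 0,"tz": 0,"twist": 0,"gripper": 1},
  {"tx": 0.1,"ty": 0,"tz": 0,"twist": 0,"gripper": 1},
  {"tx": 0.1,"ty": 0,"tz": 0,"twist": 0,"gripper": 1},
])

```text
t: 12.65
ee_pos: [0.5218, 0.0693, 0.0786]
eef_rot: [0.707, -0.707, 0.017, -0.015]
wrist_force: [-9.8, 1.4, 7.0]
finger_gap: 0.003
```

Request:
step_arm([
  {"tx": 0.02,"ty": 0,"tz": 0,"twist": 0,"gripper": 1},
  {"tx": 0.04,"ty": 0,"tz": 0,"twist": 0,"gripper": 1},
  {"tx": 0.06,"ty": 0,"tz": 0,"twist": 0,"gripper": 1},
  {"tx": 0.06,"ty": 0,"tz": 0,"twist": 0,"gripper": 1},
  {"tx": 0.06,"ty": 0,"tz": 0,"twist": 0,"gripper": 1},
  {"tx": 0.06,"ty": 0,"tz": 0,"twist": 0,"gripper": 1},
  {"tx": 0.06,"ty": 0,"tz": 0,"twist": 0,"gripper": 1},
  {"tx": 0.06,"ty": 0,"tz": 0,"twist": 0,"gripper": 1},
  {"tx": 0.06,"ty": 0,"tz": 0,"twist": 0,"gripper": 1},
  {"tx": 0.06,"ty": 0,"tz": 0,"twist": 0,"gripper": 1},
])

```text
t: 13.65
ee_pos: [0.5219, 0.0693, 0.0786]
eef_rot: [-0.707, 0.707, -0.018, 0.014]
wrist_force: [-14.7, 1.6, 12.5]
finger_gap: -0.001
```

```bash
python3 - <<'E'
from h import *
p,d=camera("wrist");cv2.imwrite("pics/w9.png",p)
E
```

```text
(no output)
```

View pics/w9.png

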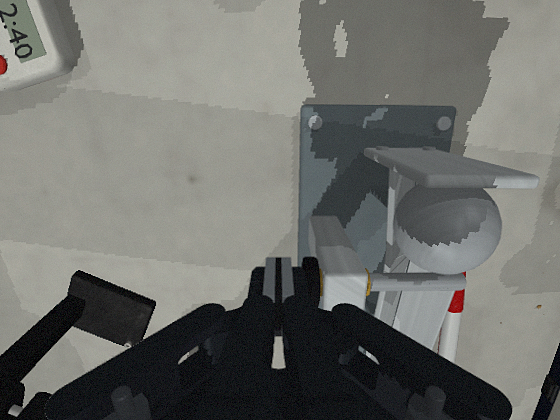

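The arm has met a rigid stop: 14.7 N with no further travel. The knob sits right against the guide at (315,285). I'll back off and lift to check.

Request:
step_arm([
  {"tx": -0.3,"ty": 0,"tz": 0,"twist": 0,"gripper": 1},
  {"tx": -0.8,"ty": 0,"tz": 0,"twist": 0,"gripper": 1},
  {"tx": -1.3,"ty": 0,"tz": 0,"twist": 0,"gripper": 1},
  {"tx": -1.5,"ty": -0.5,"tz": 0,"twist": 0,"gripper": 1},
  {"tx": -1.5,"ty": -1.2,"tz": 0,"twist": 0,"gripper": 1},
  {"tx": -1.5,"ty": -2.2,"tz": 0,"twist": 0,"gripper": 1},
  {"tx": -1.5,"ty": -3.2,"tz": 0,"twist": 0,"gripper": 1},
  {"tx": -1.5,"ty": -4.0,"tz": 0,"twist": 0,"gripper": 1},
  {"tx": -1.5,"ty": -4.2,"tz": 0,"twist": 0,"gripper": 1},
  {"tx": -1.5,"ty": -4.2,"tz": 0,"twist": 0,"gripper": 1},
])

```text
t: 14.7
ee_pos: [0.4888, 0.0708, 0.1849]
eef_rot: [0.707, -0.707, 0.015, -0.017]
wrist_force: [-0.4, 0.6, -0.6]
finger_gap: 0.001
```

```bash
python3 - <<'E'
from h import *
s=observe();print(s["ee_pos"],s["wrist_force"])
i=camera_info("wrist");p,d=camera("wrist")
for t in(0,5,10,47,50):print(t,[proj(i,toW(Q,[(-122+t,57+dy,82+dz)]))[0].round(1).tolist() for dy,dz in((0,14),(14,0),(-14,0))])
cv2.imwrite("pics/w10.png",p)
c=p[190:300,270:500];cv2.imwrite("pics/w10c.png",cv2.resize(c,None,fx=3.4,fy=3.4,interpolation=cv2.INTER_CUBIC))
p,d=camera("scene");cv2.imwrite("pics/s10.png",cv2.resize(p[150:300,120:340],None,fx=3.6,fy=3.6,interpolation=cv2.INTER_CUBIC))
E
```

```text
[0.48882261 0.07080412 0.18493499] [-0.41214334  0.59719    -0.63761507]
0 [[274.5, 222.2], [274.5, 201.3], [274.8, 231.2]]
5 [[280.5, 222.2], [280.3, 201.3], [280.4, 231.2]]
10 [[286.5, 222.1], [286.1, 201.2], [285.9, 231.2]]
47 [[330.7, 221.9], [328.8, 201.1], [327.2, 231.0]]
50 [[334.3, 221.9], [332.3, 201.0], [330.5, 231.0]]
```

View pics/w10.png

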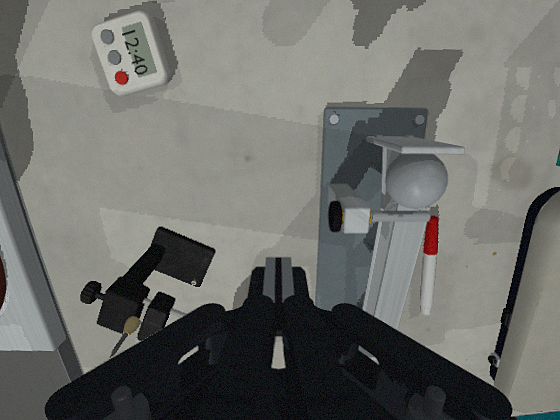

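View pics/w10c.png

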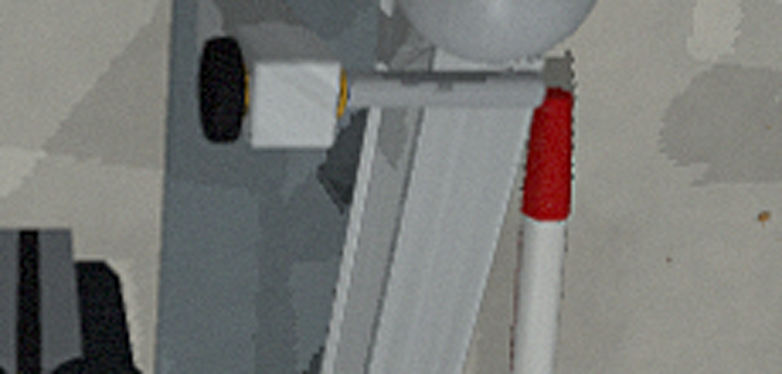

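View pics/s10.png

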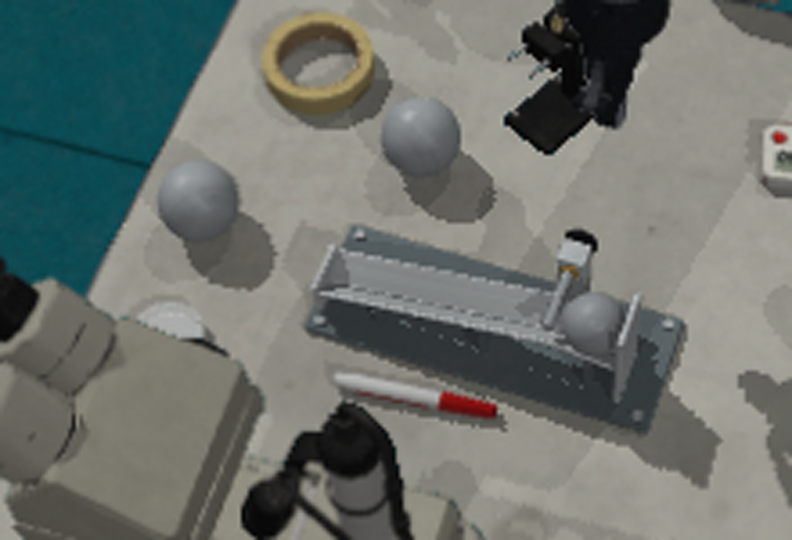

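The ball rests against the stop and the pin lies behind it. The knob-to-guide gap looks like about 2 mm, as it should when home. I'll check it numerically, relative to the guide in the same picture.

```bash
python3 - <<'E'
from h import *
i=camera_info("wrist");p=cv2.imread("pics/w10.png")
th=np.linspace(0,2*np.pi,60)
for t in(44,46,48,50):
    o=[];
    for x in(-122,-114):
        o.append(proj(i,toW(Q,np.c_[np.full(60,x+t),57+14*np.cos(th),82+14*np.sin(th)])))
    a=np.vstack(o);print(t,"knob u",a[:,0].min().round(1),a[:,0].max().round(1),"v",a[:,1].min().round(1),a[:,1].max().round(1))
g=proj(i,toW(Q,[(-62,45,94),(-62,69,94),(-40,45,94),(-40,69,94)]));print("guide top",g.round(1).tolist())
gr=cv2.cvtColor(p,cv2.COLOR_BGR2GRAY)
for v in(210,216,222):print(v,dict(zip(range(322,376),gr[v,322:376].tolist())))
E
```

```text
44 knob u 324.2 339.1 v 200.9 232.9
46 knob u 326.4 341.5 v 200.9 232.9
48 knob u 328.6 343.9 v 200.9 232.9
50 knob u 330.7 346.3 v 200.9 232.9
guide top [[346.9, 234.9], [349.0, 208.1], [372.6, 234.8], [375.5, 208.0]]
210 {322: 89, 323: 93, 324: 89, 325: 89, 326: 91, 327: 96, 328: 61, 329: 6, 330: 3, 331: 17, 332: 8, 333: 18, 334: 9, 335: 9, 336: 16, 337: 20, 338: 18, 339: 14, 340: 21, 341: 13, 342: 68, 343: 76, 344: 93, 345: 144, 346: 158, 347: 170, 348: 166, 349: 164, 350: 161, 351: 164, 352: 160, 353: 162, 354: 165, 355: 164, 356: 165, 357: 159, 358: 161, 359: 163, 360: 168, 361: 170, 362: 179, 363: 177, 364: 176, 365: 171, 366: 167, 367: 170, 368: 169, 369: 157, 370: 105, 371: 85, 372: 92, 373: 86, 374: 93, 375: 89}
216 {322: 87, 323: 83, 324: 87, 325: 91, 326: 89, 327: 78, 328: 49, 329: 17, 330: 26, 331: 0, 332: 23, 333: 13, 334: 23, 335: 19, 336: 28, 337: 22, 338: 2, 339: 22, 340: 11, 341: 14, 342: 69, 343: 102, 344: 119, 345: 149, 346: 164, 347: 168, 348: 165, 349: 165, 350: 166, 351: 166, 352: 165, 353: 168, 354: 164, 355: 164, 356: 168, 357: 160, 358: 156, 359: 156, 360: 157, 361: 160, 362: 160, 363: 166, 364: 162, 365: 159, 366: 161, 367: 163, 368: 165, 369: 168, 370: 71, 371: 118, 372: 90, 373: 142, 374: 139, 375: 133}
222 {322: 90, 323: 88, 324: 89, 325: 87, 326: 92, 327: 95, 328: 63, 329: 7, 330: 16, 331: 0, 332: 19, 333: 21, 334: 33, 335: 23, 336: 20, 337: 13, 338: 18, 339: 19, 340: 14, 341: 26, 342: 53, 343: 92, 344: 136, 345: 156, 346: 169, 347: 168, 348: 170, 349: 172, 350: 166, 351: 167, 352: 163, 353: 163, 354: 165, 355: 169, 356: 163, 357: 166, 358: 166, 359: 166, 360: 166, 361: 166, 362: 165, 363: 166, 364: 163, 365: 164, 366: 161, 367: 162, 368: 143, 369: 116, 370: 125, 371: 107, 372: 99, 373: 108, 374: 100, 375: 80}
```

Measured against the guide, the picture is shifted by 4 px. The knob's edges (328–342, or 332–346 corrected) match a travel of 50 mm (331–346), so the bolt is home. The robot is touching nothing, so I'll hand in.

```bash
python3 - <<'E'
from bench import *
print(close_job())
E
```

```text
the job is handed in; nothing more can be done
None
```

The ball is parked against the upper stop and the bolt is fully home behind it; I handed the job in at about 15 s of the 48 s allowed.

- **Ball:** With the closed fingertips I pushed the smallest ball up the gutter at about 2 N. It rolled over the crest into the dip by itself. The wrist picture put it within about 1 px of the predicted pocket, and it was still there in the last pictures.
- **Bolt:** I then pushed the knob until it met a rigid stop, about 15 N along the push with no further travel.
- **Last checks:** The pin crosses the gutter behind the ball, and the knob-to-guide gap is about 2 mm, as it should be when home. The bystanders in the last scene view look unmoved, and the gripper was clear of everything at hand-in.
- **One disagreement:** In the last wrist picture the ramp fit was off by about 4 px (3–4 mm). Read directly, the knob showed about 46–48 mm of travel. Corrected against the guide block in the same picture, it matches the full 50 mm.

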